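Clamp the seat board block

ROBOT

A 6-joint arm with a two-finger parallel gripper is mounted at the origin on the work surface. World frame = base frame: x ahead of the robot, y to its left, z up, the work surface at z = 0. Lengths are in m, angles in rad, forces in N, time in s.
With the tool pointing down it reaches from about 0.25 to 0.725 m from the base axis. Payload 4 kg.
Tool frame: the origin (TCP) lies midway between the tips of the shut fingers; the grasp point (between the pads) lies 19 mm behind it (bot.grip_point_offset is the distance from the TCP to the grasp point, in m); z points along the fingers, y is the line along which they close (so a half turn about z gives the same grasp; the last joint's range is limited). The gripper opens to 85 mm and grips with 20 to 120 N. Pads are 22 mm wide; open, the fingers measure 114 mm over their backs; the gripper's body (76 mm by 85 mm) begins 54 mm behind the grasp point. The pads swing forward as they close: fully open they stand 13 mm farther back than shut.
Start: joints at [-1.318, 0.241, 0.005, 1.335, 0, 1.571], TCP at [0.125, -0.484, 0.231] pointing down, gripper open.
Joint ranges: [-2.72, 2.72], [-1.05, 1.87], [-1.09, 1.28], [-1.99, 2.15], [-1.42, 1.44], [-3.14, 3.14]. Speed limits (rad/s): [2.79, 2.79, 3.14, 3.14, 3.14, 3.14].

INTERFACE

Orientations are given as a unit quaternion [x, y, z, w].
In Python, from workcell import bot gives the robot as it stands.
- The arm moves only by the tool step_arm, never from a script. Its argument "targets" is text: rows parted by semicolons, each of 7 numbers parted by spaces: the opening, from -1 (shut) to 1 (fully open), so that 0 is half open, then the shift along the world's x, y, z normalised to -1 to 1, where 1 is 0.5 m, then the turn, a rotation vector about the world's x, y, z normalised to -1 to 1, where 1 is pi/4 rad. In form: gripper x y z wx wy wz; .... A call has 1 to 10 rows; each row is the pose to reach, as a shift and turn from the pose commanded when the call began; what a row does not reach only later rows make up. A row lasts 1/12 s, in which the tool goes at most 41.7 mm and 7.16 degrees, less where a joint would pass 70% of its speed; a pose out of reach is approached as far as the arm can. A call with a number of a shift or a turn outside -1 to 1 is refused whole. A call with a gripper value outside its range is refused whole. The fingers move at their own pace and stop on an object; the grip force is fixed at half the most. Time passes only in rows, so rows that repeat a pose let the fingers close. It gives the time, the measured TCP pose, the force, the opening and the grip force at its end, in the units of the state.
- bot.get_obs(): the state, without advancing time (a new reading comes with each control period).
- bot.camera(name): name is "scene" or "side" or "wrist"; returns the picture (480x640x3 uint8, red, green, blue); there is no depth.
- bot.camera_info(name): a dict with "vertical_fov" (degrees; the focal length in pixels is half the picture's height over the tangent of half this angle, whatever the lens; pixels are square), "cx", "cy" (the principal point, pixels), "pose" (4x4, takes a point from camera to world coordinates). Camera axes: x right, y up, looking along -z (the intrinsics and any distortion apply to the point x, -y, -z); pixel columns grow to the right and rows downward; lengths in m; the calibration is good to about 2 mm. A picture is of the moment at which its call begins: read the wrist's pose just before it. camera_info takes no time and is no camera call; for the wrist camera it gives the pose at the moment of the call.
- bot.job_done(): hands the job in; it is judged then, once.
The state is a dict: "clock": time; "joint_pos": joint angles; "joint_vel": joint speeds; "tau": joint torques, N m; "eef_pos": TCP position; "tool_rot": TCP orientation; "ft_force": force on the tool from outside, world axes, zero at the start; "ft_torque": the same for the moment, N m; "grip_width": finger opening in m; "grasp_force": force on a finger pad.
Only numpy, scipy, OpenCV 4.12 (cv2) and the standard library are available. Lean on these libraries where they do the work, as an engineer would, in place of code of your own. Each camera call takes 0.05 s, during which the arm holds its last target. There are 200 camera calls.

TASK

First press the hinged brass strap down over the black seat board block until it clicks and stays shut by itself. Then pump the two red clamp grips, squeezing and letting go, until the orange jaw comes up to the block and pushes it firmly against the end stop, and finish while still holding the grips squeezed: the jaw should press with about 10 newtons, and never with more than about 20, which would crush the lacquer. Leave the other things on the bench where they are.

Things in the scene. Friction and masses are not known exactly. Their poses are not given: they have to be found in the camera images.
- clamp: Bolted-down gunmetal base plate 275 x 100 mm, 10 mm thick, with a squeeze ratchet clamp. Origin: centre of its underside, at bench level. Its x axis is the way the jaw advances, z up. Along x in mm: red grips at -120, blue housing (44 wide, top 60 above the bench) -62 to -5, then orange jaw pad, black block around +80, end stop face +110.
- seat_block: Black lacquered wooden block, 60 mm along the clamp's x, 80 along its y, 40 high, loose on the base plate (underside 10 mm above the bench) between low rails, 0.14 to 0.28 kg. Origin: centre of its underside. It starts 0 to 4 mm short of the end stop; seated, its origin is at x = +80 mm in the clamp's frame. Crushed if the jaw presses it with more than 22 N.
- end_stop: Fixed dark steel end stop, 14 mm thick, 70 mm wide, top 65 mm above the bench; its face towards the jaw is at x = +110 mm in the clamp's frame. Its origin is that of the clamp.
- jaw_pad: Orange round jaw pad on a sprung plunger, 32 mm diameter, 8 mm thick, its axis along the clamp's x, 30 mm above the bench. This origin lies at bench level below the axis, 5 mm behind the pressing face.
- jaw_rod (a joint): Advance of the toothed ratchet rod, m, 0 to 0.06; starts at 0 to 0.027. With the block seated the pad just touches it at 0.045. About 4 N of friction: when the trigger is let go the rod slips back 1 to 2 mm and then stays, and a pressing jaw eases off almost fully, so the pressure lasts only while the grips are held squeezed. The rod never needs to be touched.
- jaw_spring (a joint): Compression of the jaw pad's spring plunger, m, 0 to 0.014: 4 N of pressing force per mm, so 0.0025 means that the pad presses with 10 N.
- left_grip: Red upright round grip post of the trigger on the clamp's +y side, 16 mm diameter, 55 to 110 mm above the bench. Origin: on its axis, 60 mm above the bench. Its lever pivots on an upright pin 70 mm ahead. Pinch both posts together along the clamp's y, from above. A full squeeze advances the jaw about 10 mm; the first third of a squeeze may be idle. 2 to 5 squeezes are needed.
- right_grip: The same on the -y side; linked, both close symmetrically about the clamp's centre line. Released: 56 mm over their outsides; fully squeezed: 35 mm. A spring reopens them when let go. Moving the jaw freely takes up to 7 N on each grip; against the block the grips stall: 9 N on each presses it with about 6 N, 13 N with 11 N, 17 N with 16 N; over 20 N on each crushes it.
- trigger_left (a joint): Angle of the left trigger lever, rad: 0 released, 0.15 fully squeezed (the post moves 10.5 mm inwards); the right one is the same.
- strap_hinge (a joint): Opening angle of the strap, rad: 0 shut; starts at 0.6 to 0.9. A weak spring lifts it again unless latched. Hinge axis: along the clamp's x at y = -54 mm, 56 mm above the bench. In the last 8 mm of the tip's travel it is pushed past a sprung latch nose (about 10 N at the tip), which snaps over it and holds it shut.
- strap: Brass keeper strap, flat bar 24 mm wide, 6 thick, reaching 116 mm from its hinge across the block, at x = +80 mm of the clamp. Origin: on the hinge axis; its y runs towards the free tip, z is its upper side. Shut, its upper face is 59 mm above the bench, 3 mm clear of the block; the latch post beyond its tip is 64 mm high and begins at y = +67 mm in the clamp's frame.
- strap_press (a point): Point on the upper face of the strap, 92 mm from the hinge axis towards the tip: a good place to press it down.
- bell_dome: Brass bell dome, 90 mm diameter, 44 mm high, bystander. Origin: centre of underside.
- screwdriver: Bone-handled screwdriver, 215 mm long, 24 mm thick, lying on the bench, bystander. Origin: under the ferrule; x along the shaft.
- oil_can: Copper oil can, 72 mm diameter, 72 mm high with a spout up to 128 mm, bystander. Origin: centre of underside.
- screw_jar: Amber glass jar with brass lid, 64 mm diameter, 75 mm high, bystander. Origin: centre of underside.
- pendulum_bob: Brass pendulum bob, a 96 mm disc 22 mm thick lying flat, bystander. Origin: centre of underside.
- mallet: Wooden mallet, 240 mm long, lying on the bench, bystander. Origin near its middle; x along the handle.
There are look-alikes about, which are no part of the job. Leave any purple or turquoise look-alike of the seat_block alone.

How it is judged:
By the outcome, as a careful person would: the job done as asked, in the order asked, and still so for the second after the job is handed in, while the arm keeps its last pose, push and grip.
It also fails if it takes over 64 s, if anything falls off the work surface, if the arm or the gripper's body presses on something with over 40 N, if the wrist force passes 120 N, or if a joint passes its speed limit or range.

## Working session

There is one attempt and no reset: what is moved stays moved. The work goes in short steps, Python scripts to look and compute and a tool call to move; the robot and the scene stay as the last step left them, time stands still between calls to the robot, and variables do not carry over. Pictures are saved under pics/ and viewed, at most 10 in all, crops included, and the job is handed in when it is done.

Besides the shell and the picture viewer there is one more tool, called as a command line: name --argument value ..., lists and objects as JSON in quotes. step_arm: Moves the arm, as the interface text tells. Scaled input: -1 to 1 covers 0.5 m each way for a shift and pi/4 rad each way for a turn. Its arguments: {"type":"object","properties":{"targets":{"type":"string"}},"required":["targets"]}

```bash
mkdir -p pics
python3 - <<'E'
from workcell import bot
import cv2
for n in ("scene","side"):
    cv2.imwrite(f"pics/{n}0.png",bot.camera(n)[:,:,::-1])
    i=bot.camera_info(n); print(n,{k:(v if k!='pose' else [list(map(lambda t:round(float(t),4),r)) for r in v]) for k,v in i.items()})
o=bot.get_obs(); print(o['clock'],o['eef_pos'],o['tool_rot'],o['ft_force'],o['grip_width'])
E
```

```text
scene {'vertical_fov': 56.19521013937147, 'cx': 321.837323442066, 'cy': 238.19203822090304, 'pose': [[0.7895, -0.4348, 0.4331, 1.1282], [0.6136, 0.5729, -0.5434, -0.7114], [-0.0119, 0.6948, 0.7191, 0.9669], [0.0, 0.0, 0.0, 1.0]]}
side {'vertical_fov': 45.69315033029433, 'cx': 327.7589816990449, 'cy': 236.9809608817751, 'pose': [[-0.8173, 0.424, -0.3901, 0.0874], [-0.5759, -0.5785, 0.5777, 0.7435], [0.0193, 0.6968, 0.717, 1.0242], [0.0, 0.0, 0.0, 1.0]]}
0.1 [ 0.1249257  -0.48357969  0.23052003] [ 9.92021168e-01  1.26068092e-01 -1.31059988e-04 -9.05960326e-04] [-0.12101002  0.15875697  0.21743915] 0.08548882999400938
```

View pics/scene0.png

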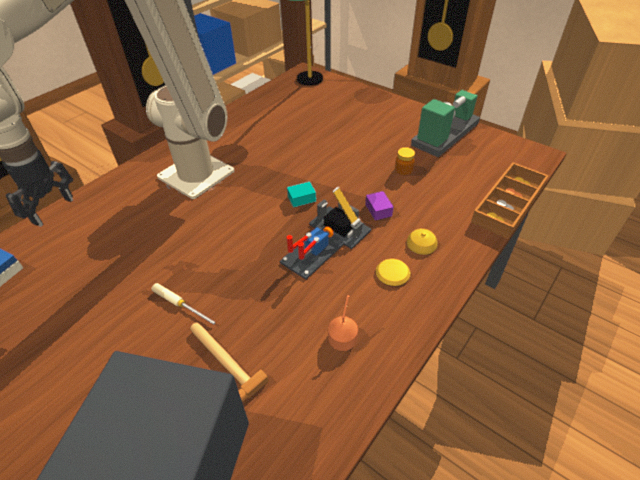

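View pics/side0.png

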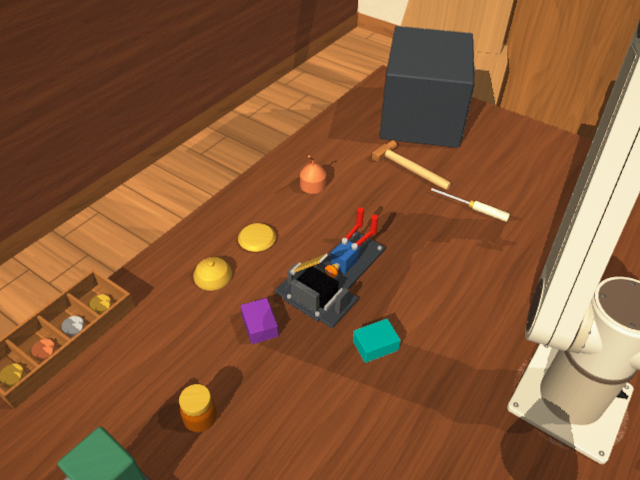

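The scene view shows the clamp around (325,240), with the grips at (297,243), the strap tip up at (345,195) and the purple and turquoise look-alikes beside it. In the side view the clamp is around (330,280). I'll enlarge both.

Run:
```python
import cv2
a=cv2.imread('pics/scene0.png')[180:285,270:382]; b=cv2.imread('pics/side0.png')[200:330,265:395]
cv2.imwrite('pics/ca.png',cv2.resize(a,None,fx=5.7,fy=5.7,interpolation=2)); cv2.imwrite('pics/cb.png',cv2.resize(b,None,fx=4.6,fy=4.6,interpolation=2))
```

```text
(no output)
```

View pics/ca.png

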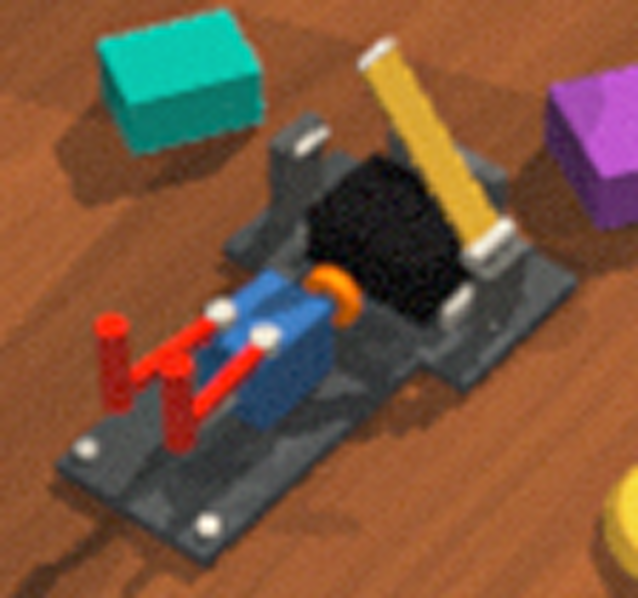

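View pics/cb.png

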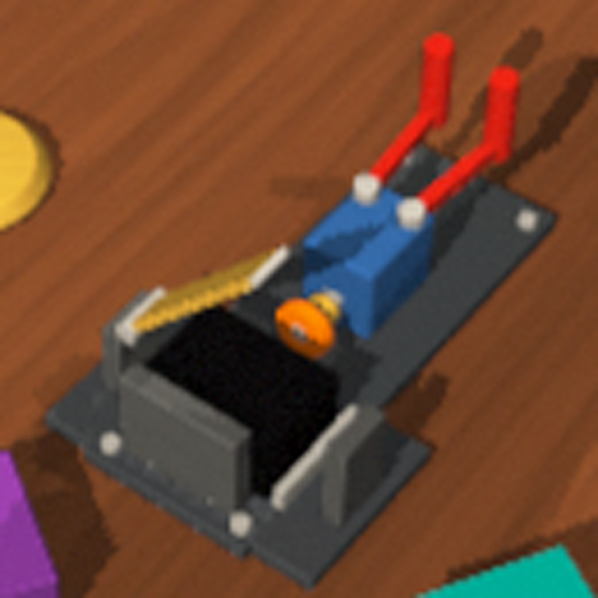

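The crops show these points:
- **Scene crop:** grip tops at (112,322) and (178,358), plate corners at (62,463) and (207,555), and the strap tip at (378,52).
- **Side crop:** grip tops at (438,42) for the right grip and (505,77) for the left. Plate corners are at (555,215) and (415,150), and the end stop's outer top corners at (120,378) and (247,438).

I'll fit the clamp pose to these.

```bash
cat > h.py <<'E'
import numpy as np
from workcell import bot
def proj(name,P,info=None):
    i=info or bot.camera_info(name); T=np.linalg.inv(i['pose']); p=np.atleast_2d(P)@T[:3,:3].T+T[:3,3]
    f=240/np.tan(np.radians(i['vertical_fov'])/2)
    return np.c_[i['cx']+f*p[:,0]/-p[:,2], i['cy']-f*p[:,1]/-p[:,2]]
def c2w(q,P):
    P=np.atleast_2d(P); c,s=np.cos(q[2]),np.sin(q[2])
    return np.c_[q[0]+c*P[:,0]-s*P[:,1],q[1]+s*P[:,0]+c*P[:,1],P[:,2]]
E
python3 - <<'E'
from h import *
from scipy.optimize import least_squares
S=[(112,318,-120,20,110),(178,355,-120,-20,110),(62,463,-137.5,50,10),(207,553,-137.5,-50,10)]
D=[(438,42,-120,-20,110),(505,77,-120,20,110),(555,215,-137.5,50,10),(415,150,-137.5,-50,10),(120,378,124,-35,65),(247,438,124,35,65)]
S,D=np.array(S,float),np.array(D,float)
us=np.array([270,180])+(S[:,:2]+.5)/5.7-.5; ud=np.array([265,200])+(D[:,:2]+.5)/4.6-.5
f=lambda q:np.r_[proj("scene",c2w(q,S[:,2:]/1000))-us,proj("side",c2w(q,D[:,2:]/1000))-ud].ravel()
best=min((least_squares(f,[.5,0,a]) for a in (0,1.5,3,-1.5)),key=lambda r:r.cost)
q=best.x; print(q,np.degrees(q[2])); print(best.fun.reshape(-1,2).round(1))
for n,sl in (("scene",slice(0,8)),("side",slice(8,20))):
    r=least_squares(lambda q:f(q)[sl],q); print(n,r.x,r.cost)
np.save('q.npy',q)
# strap angle from tip centre end (scene crop 378,52), upper edge mid of tip
for n,u in (("scene",np.array([270,180])+np.array([378,52])/5.7),("side",np.array([265,200])+np.array([270,268])/4.6)):
  for a in np.arange(.5,1.01,.1):
    P=c2w(q,[.08,-.054+.116*np.cos(a),.056+.116*np.sin(a)]); print(n,round(a,2),(proj(n,P)-u).round(1))
print(c2w(q,[[-.12,0,.1],[.08,.038,.059],[.08,.062,.059]]))
E
```

```text
[0.55803648 0.00709312 1.55559289] 89.12890702334138
[[-1.1  0.9]
 [-1.3  1.2]
 [-2.  -1.1]
 [-0.5  0.1]
 [ 0.3  0.3]
 [ 0.  -0.3]
 [ 0.1  0.5]
 [-3.1 -2.9]
 [ 0.2  0.5]
 [-1.7  2.7]]
scene [0.55983098 0.00991308 1.55676573] 2.139988567731822
side [0.55746229 0.00544691 1.54847878] 12.418210753694728
scene 0.5 [[-9.8  4.1]]
scene 0.6 [[-8.2  2.3]]
scene 0.7 [[-6.3  0.8]]
scene 0.8 [[-4.1 -0.4]]
scene 0.9 [[-1.7 -1.3]]
scene 1.0 [[ 1.  -1.8]]
side 0.5 [[10.4 15.2]]
side 0.6 [[ 8.2 10.8]]
side 0.7 [[5.6 6.4]]
side 0.8 [[2.6 1.9]]
side 0.9 [[-0.7 -2.4]]
side 1.0 [[-4.3 -6.6]]
[[ 0.55621214 -0.11289301  0.1       ]
 [ 0.5212571   0.08766158  0.059     ]
 [ 0.49725987  0.08802645  0.059     ]]
```

step_arm --targets "-1 0.4 0.48 0.2 0 0 0.83;-1 0.4 0.48 0.2 0 0 0.83;-1 0.4 0.48 0.2 0 0 0.83;-1 0.4 0.48 0.2 0 0 0.83;-1 0.4 0.48 0.2 0 0 0.83;-1 0.4 0.48 0.2 0 0 0.83;-1 0.4 0.48 0.2 0 0 0.83;-1 0.4 0.48 0.2 0 0 0.83;-1 0.4 0.48 0.2 0 0 0.83;-1 0.4 0.48 0.2 0 0 0.83"

```text
clock: 0.93
eef_pos: [0.3261, -0.2429, 0.3316]
tool_rot: [0.898, 0.439, 0.0, 0.0]
ft_force: [-0.3, 0.1, 0.1]
grip_width: 0.0001
grasp_force: 0.0
```

step_arm --targets "-1 0.4 0.48 0.04 0 0 0.828;-1 0.4 0.48 0.04 0 0 0.828;-1 0.4 0.48 0.04 0 0 0.828;-1 0.4 0.48 0.04 0 0 0.828;-1 0.4 0.48 0.04 0 0 0.828;-1 0.4 0.48 0.04 0 0 0.828;-1 0.4 0.48 0.04 0 0 0.828;-1 0.4 0.48 0.04 0 0 0.828;-1 0.4 0.48 0.04 0 0 0.828;-1 0.4 0.48 0.04 0 0 0.828"

```text
clock: 1.77
eef_pos: [0.5251, -0.0049, 0.3495]
tool_rot: [0.713, 0.701, -0.001, -0.001]
ft_force: [0.4, -1.3, -0.4]
grip_width: -0.0003
grasp_force: 0.0
```

Run:
```python
from h import *
import cv2,pickle
i=bot.camera_info("wrist"); im=bot.camera("wrist"); cv2.imwrite("pics/w1.png",im[:,:,::-1]); pickle.dump(i,open('w1.pkl','wb'))
o=bot.get_obs(); print(o['clock'],o['eef_pos'],o['tool_rot'],o['joint_pos'],o['grip_width']); print(i)
q=np.load('q.npy')
print(proj("wrist",c2w(q,np.array([[-120,20,110],[-120,-20,110],[-137.5,50,10],[-137.5,-50,10],[124,35,65],[124,-35,65]])/1000),i).round())
```

```text
1.8167 [ 0.52460122 -0.00552399  0.35004008] [ 0.71316036  0.70099939 -0.00126294 -0.00075076] [-1.01079818e-02  2.80085786e-01  3.62418177e-01  1.65597542e+00
 -7.28624060e-04  1.57788781e+00] -0.00030597897900883796
{'vertical_fov': 65.79672986227884, 'cx': 321.0485404991242, 'cy': 237.53836722858995, 'pose': array([[ 0.99988557,  0.0138111 ,  0.00617266,  0.52660417],
       [-0.01496865,  0.96228075,  0.27164627,  0.06589256],
       [-0.0021881 , -0.27170758,  0.96237737,  0.49083959],
       [ 0.        ,  0.        ,  0.        ,  1.        ]])}
[[333. 298.]
 [369. 299.]
 [309. 279.]
 [381. 279.]
 [319.  68.]
 [386.  68.]]
```

View pics/w1.png

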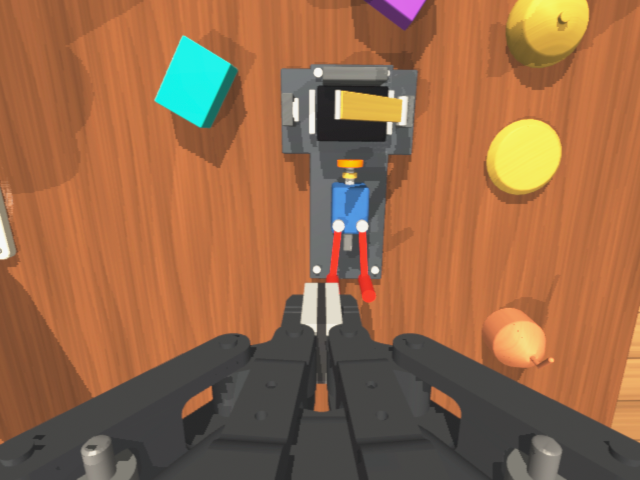

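The wrist view shows the whole clamp. Plate corners are near (309,277) and (383,277), the strap runs from (405,108) to (337,105), and the right grip is at (369,296). This agrees with the fit to 1–2 px, and one enlarged crop should refine it.

Run:
```python
import cv2
a=cv2.imread('pics/w1.png')[55:305,275:425]
cv2.imwrite('pics/cw.png',cv2.resize(a,None,fx=2.4*1.6/1.6,fy=2.4,interpolation=2))
cv2.imwrite('pics/cw2.png',cv2.resize(cv2.vconcat([a[:110],a[170:]]),None,fx=3.1,fy=3.1,interpolation=2))
```

```text
(no output)
```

View pics/cw2.png

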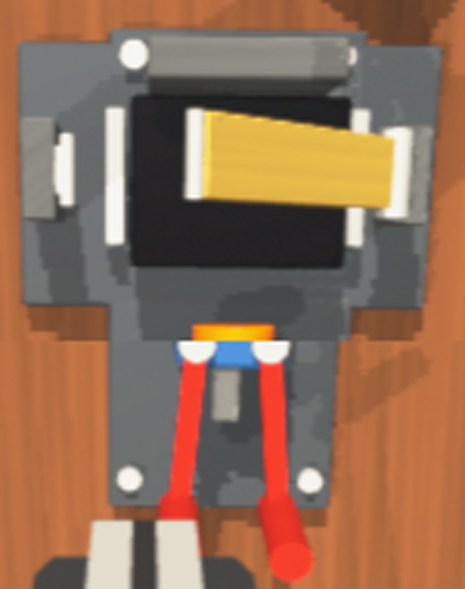

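The crop gives plate corners at (108,505) and (328,507), the right grip top at (290,560), and the end stop's rear top corners at (148,38) and (350,38). The strap tip edge centre is at (195,153). Refitting with these points.

Run:
```python
from h import *
import pickle
from scipy.optimize import least_squares
i=pickle.load(open('w1.pkl','rb'))
M=np.array([(309.8,277.9,-137.5,50,10),(380.8,278.5,-137.5,-50,10),(368.5,295.6,-120,-20,110),(322.7,67.3,124,35,65),(387.9,67.3,124,-35,65)])
f=lambda q:(proj("wrist",c2w(q,M[:,2:]/1000),i)-M[:,:2]).ravel()
r=least_squares(f,np.load('q.npy')); q=r.x; print(q,np.degrees(q[2]));print(r.fun.reshape(-1,2).round(1))
q=(q+np.load('q.npy'))/2; q[0]=.3*np.load('q.npy')[0]+.7*r.x[0]; np.save('q2.npy',q); print(q)
u=np.array([275+195/3.1,55+153/3.1])
for a in (.6,.7,.8,.9,1.0): print(a,proj("wrist",c2w(q,[.08,-.054+.116*np.cos(a),.056+.116*np.sin(a)]),i)-u)
print(c2w(q,[[-.12,0,0],[.08,0,0]]))
```

```text
[0.55960505 0.00856794 1.54591872] 88.57461837977249
[[-0.6 -0.1]
 [ 0.4 -0. ]
 [ 0.4  1.8]
 [-0.7 -1. ]
 [ 0.4 -0.3]]
[0.55913448 0.00783053 1.55075581]
0.6 [[-24.42621689   3.44887508]]
0.7 [[-16.99834179   2.83671497]]
0.8 [[-8.19708681  2.25365844]]
0.9 [[1.92811716 1.71201029]]
1.0 [[13.28471751  1.2244908 ]]
[[ 0.55672978 -0.11214537  0.        ]
 [ 0.56073761  0.08781446  0.        ]]
```

step_arm --targets "-1 0.076 0.183 -0.1 0 0 0;-1 0.076 0.183 -0.1 0 0 0;-1 0.076 0.183 -0.1 0 0 0;-1 0.076 0.183 -0.2 0 0 0;-1 0.076 0.183 -0.27 0 0 0;-1 0.076 0.183 -0.34 0 0 0;-1 0.076 0.183 -0.38 0 0 0;-1 0.076 0.183 -0.38 0 0 0;-1 0.076 0.183 -0.38 0 0 0"

```text
clock: 2.57
eef_pos: [0.5618, 0.0852, 0.1607]
tool_rot: [0.714, 0.701, -0.001, -0.001]
ft_force: [-0.4, 0.4, 0.5]
grip_width: 0.0005
grasp_force: 0.0
```

step_arm --targets "-1 0 0 -0.03 0 0 0;-1 0 0 -0.05 0 0 0;-1 -0.014 0 -0.073 0 0 0;-1 -0.028 0 -0.095 0 0 0;-1 -0.036 0 -0.113 0 0 0;-1 -0.044 0 -0.13 0 0 0;-1 -0.048 0 -0.148 0 0 0;-1 -0.052 0 -0.161 0 0 0;-1 -0.052 0 -0.161 0 0 0;-1 -0.052 0 -0.161 0 0 0"

```text
clock: 3.4
eef_pos: [0.5371, 0.0873, 0.0808]
tool_rot: [0.713, 0.701, -0.0, -0.0]
ft_force: [-0.1, -0.8, -0.1]
grip_width: -0.0
grasp_force: 0.1
```

Run:
```python
from workcell import bot
import cv2
a=bot.camera("side")[:,:,::-1][200:330,265:395]; b=bot.camera("scene")[:,:,::-1][165:285,270:390]
cv2.imwrite('pics/s1.png',cv2.hconcat([cv2.resize(a,(400,400),interpolation=2),cv2.resize(b,(400,400),interpolation=2)]))
```

```text
(no output)
```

View pics/s1.png

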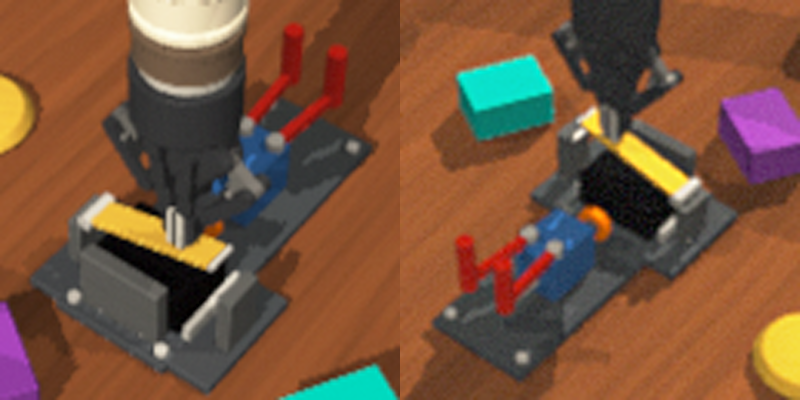

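The strap lies under the fingertips and is nearly down, with its tip short of the latch post. Now I'll press it home.

step_arm --targets "-1 -0.01 0 -0.01 0 0 0;-1 -0.02 0 -0.02 0 0 0;-1 -0.02 0 -0.026 0 0 0;-1 -0.02 0 -0.03 0 0 0;-1 -0.02 0 -0.034 0 0 0;-1 -0.02 0 -0.038 0 0 0;-1 -0.02 0 -0.038 0 0 0"

```text
clock: 4.08
eef_pos: [0.5267, 0.0873, 0.0612]
tool_rot: [0.713, 0.702, -0.0, -0.0]
ft_force: [0.6, 0.5, 0.0]
grip_width: -0.0
grasp_force: 0.0
```

step_arm --targets "-1 0 0 -0.002 0 0 0;-1 0 0 -0.004 0 0 0;-1 0 0 -0.004 0 0 0"

```text
clock: 4.33
eef_pos: [0.5271, 0.0873, 0.0595]
tool_rot: [0.713, 0.701, -0.0, -0.0]
ft_force: [0.3, 0.0, 1.4]
grip_width: -0.0002
grasp_force: 0.0
```

step_arm --targets "-1 0 0 -0.002 0 0 0;-1 0 0 -0.002 0 0 0"

```text
clock: 4.5
eef_pos: [0.5272, 0.0874, 0.0591]
tool_rot: [0.713, 0.701, 0.0, 0.0]
ft_force: [0.0, -0.6, 1.8]
grip_width: 0.0001
grasp_force: 1.0
```

step_arm --targets "-1 0 0 -0.002 0 0 0;-1 0 0 -0.004 0 0 0;-1 0 0 -0.004 0 0 0"

```text
clock: 4.75
eef_pos: [0.5273, 0.0874, 0.0589]
tool_rot: [0.713, 0.701, 0.001, 0.0]
ft_force: [-4.8, -1.2, 13.1]
grip_width: 0.0002
grasp_force: 6.9
```

step_arm --targets "-1 0 0 -0.002 0 0 0;-1 0 0 -0.003 0 0 0;-1 0 0 -0.003 0 0 0"

```text
clock: 5.0
eef_pos: [0.5274, 0.0874, 0.0587]
tool_rot: [0.713, 0.701, 0.001, 0.001]
ft_force: [-8.0, -1.3, 22.7]
grip_width: 0.0
grasp_force: 11.1
```

step_arm --targets "-1 0 0 0.06 0 0 0;-1 0 0 0.14 0 0 0;1 0 0 0.22 0 0 0;1 0.02 -0.1 0.3 0 0 0;1 0.04 -0.2 0.34 0 0 0;1 0.06 -0.3 0.34 0 0 0;1 0.06 -0.4 0.34 0 0 0;1 0.06 -0.4 0.34 0 0 0;1 0.06 -0.4 0.34 0 0 0;1 0.06 -0.4 0.34 0 0 0"

```text
clock: 5.83
eef_pos: [0.5572, -0.1157, 0.2252]
tool_rot: [0.715, 0.7, 0.0, 0.0]
ft_force: [0.3, 0.3, 0.6]
grip_width: 0.0851
grasp_force: 0.0
```

Run:
```python
from h import *
import cv2
i=bot.camera_info("wrist"); w=bot.camera("wrist")[:,:,::-1]; o=bot.get_obs(); print(o['clock'],o['eef_pos'],o['grip_width'],o['ft_force'])
q=np.load('q2.npy'); print(proj("wrist",c2w(q,np.array([[-120,20,110],[-120,-20,110],[80,62,59],[80,-54,59]])/1000),i).round())
b=bot.camera("scene")[:,:,::-1][165:285,270:390]
cv2.imwrite('pics/s2.png',cv2.hconcat([cv2.resize(w,(400,300),interpolation=cv2.INTER_AREA),cv2.resize(b,(300,300),interpolation=2)]))
```

```text
5.8833 [ 0.55693323 -0.11370142  0.22495122] 0.08528731665533869 [ 0.07159181  0.61510475 -0.80196661]
[[292. 231.]
 [348. 230.]
 [231. -64.]
 [397. -64.]]
```

View pics/s2.png

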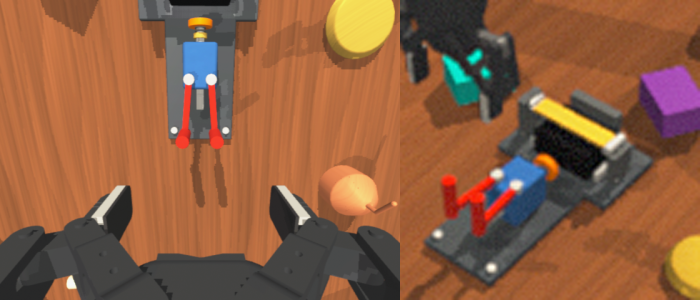

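The strap stays shut by itself: in the scene view it lies flat over the block, under the latch post. The wrist view has the grip tops at about (291,229) and (347,227), within 1–2 px of prediction. I'll descend around them.

step_arm --targets "1 -0.002 0.002 -0.08 0 0 0;1 -0.002 0.002 -0.15 0 0 0;1 -0.002 0.002 -0.21 0 0 0;1 -0.002 0.002 -0.26 0 0 0;1 -0.002 0.002 -0.3 0 0 0;1 -0.002 0.002 -0.317 0 0 0;1 -0.002 0.002 -0.317 0 0 0;1 -0.002 0.002 -0.317 0 0 0"

```text
clock: 6.6
eef_pos: [0.5562, -0.1103, 0.0671]
tool_rot: [0.712, 0.702, -0.0, -0.0]
ft_force: [0.2, -0.6, 0.2]
grip_width: 0.0855
grasp_force: 0.0
```

step_arm --targets "0.42 0 0 0 0 0 0;0.42 0 0 0 0 0 0;0.42 0 0 0 0 0 0;0.42 0 0 0 0 0 0"

```text
clock: 6.93
eef_pos: [0.5568, -0.1118, 0.068]
tool_rot: [0.713, 0.701, 0.001, 0.001]
ft_force: [-0.5, -0.1, -1.0]
grip_width: 0.0608
grasp_force: 0.0
```

step_arm --targets "0.2 0 0 0 0 0 0;0.2 0 0 0 0 0 0;0.2 0 0 0 0 0 0"

```text
clock: 7.18
eef_pos: [0.556, -0.1121, 0.0679]
tool_rot: [0.713, 0.701, -0.0, 0.0]
ft_force: [-2.0, 0.0, 5.5]
grip_width: 0.0516
grasp_force: 5.4
```

step_arm --targets "0.06 0 0 0 0 0 0;0.06 0 0 0 0 0 0;0.06 0 0 0 0 0 0"

```text
clock: 7.43
eef_pos: [0.556, -0.1124, 0.0684]
tool_rot: [0.713, 0.701, -0.0, 0.001]
ft_force: [-3.4, -1.2, 8.1]
grip_width: 0.0454
grasp_force: 6.1
```

step_arm --targets "-0.06 0 0 0 0 0 0;-0.06 0 0 0 0 0 0;-0.06 0 0 0 0 0 0"

```text
clock: 7.68
eef_pos: [0.556, -0.1127, 0.0687]
tool_rot: [0.713, 0.701, -0.0, 0.001]
ft_force: [-3.9, -1.5, 9.2]
grip_width: 0.0407
grasp_force: 6.4
```

step_arm --targets "-0.15 0 0 0 0 0 0;-0.15 0 0 0 0 0 0;-0.15 0 0 0 0 0 0"

```text
clock: 7.93
eef_pos: [0.556, -0.1127, 0.0687]
tool_rot: [0.713, 0.701, -0.0, 0.001]
ft_force: [-3.7, -1.9, 9.7]
grip_width: 0.0365
grasp_force: 6.7
```

step_arm --targets "0.1 -0.0016 0 0 0 0 0;0.42 -0.0016 0 0 0 0 0;0.42 -0.0016 0 0 0 0 0;0.42 -0.0016 0 0 0 0 0;0.42 -0.0016 0 0 0 0 0"

```text
clock: 8.35
eef_pos: [0.5551, -0.1115, 0.0665]
tool_rot: [0.713, 0.702, -0.0, -0.0]
ft_force: [0.9, -0.0, -0.1]
grip_width: 0.0606
grasp_force: 0.0
```

```bash
cat > jaw.py <<'E'
from h import *
import cv2
q=np.load('q2.npy')
def meas(im,n):
    h=cv2.cvtColor(im,cv2.COLOR_RGB2HSV); m=((h[...,0]>8)&(h[...,0]<19)&(h[...,1]>215)&(h[...,2]>150)).astype(np.uint8)
    xs=np.arange(0,.06,.0005); P=proj(n,c2w(q,np.c_[xs,0*xs,0*xs+.030])); 
    k=np.zeros_like(m); cv2.polylines(k,[P.round().astype(int)],False,1,18); m&=k
    v,u=np.nonzero(m); 
    if len(u)<5: return n,len(u)
    d=np.hypot(*(P-[u.mean(),v.mean()]).T); return n,len(u),round(xs[d.argmin()]*1000,1),round(d.min(),1)
for n in("scene","side"):
    print('start',meas(cv2.imread(f'pics/{n}0.png')[:,:,::-1],n)); print('now',meas(bot.camera(n),n))
E
python3 jaw.py
```

```text
start ('scene', 42, np.float64(26.5), np.float64(0.3))
now ('scene', 40, np.float64(38.5), np.float64(0.1))
start ('side', 66, np.float64(15.5), np.float64(1.0))
now ('side', 50, np.float64(25.0), np.float64(1.2))
```

step_arm --targets "0.2 0 0 0 0 0 0;0.12 0 0 0 0 0 0;0.06 0 0 0 0 0 0;0.06 0 0 0 0 0 0"

```text
clock: 8.78
eef_pos: [0.556, -0.1123, 0.0681]
tool_rot: [0.713, 0.701, 0.0, 0.001]
ft_force: [-1.0, -1.1, 6.1]
grip_width: 0.0457
grasp_force: 5.9
```

step_arm --targets "0.03 0 0 0 0 0 0;0 0 0 0 0 0 0;0 0 0 0 0 0 0"

```text
clock: 9.03
eef_pos: [0.556, -0.1124, 0.0683]
tool_rot: [0.713, 0.701, 0.0, 0.001]
ft_force: [-1.7, -1.3, 7.2]
grip_width: 0.0428
grasp_force: 6.1
```

step_arm --targets "-0.03 0 0 0 0 0 0;-0.05 0 0 0 0 0 0;-0.05 0 0 0 0 0 0"

```text
clock: 9.28
eef_pos: [0.556, -0.1125, 0.0685]
tool_rot: [0.713, 0.701, 0.0, 0.001]
ft_force: [-2.0, -1.8, 8.1]
grip_width: 0.0407
grasp_force: 6.2
```

step_arm --targets "-0.08 0 0 0 0 0 0;-0.1 0 0 0 0 0 0;-0.1 0 0 0 0 0 0"

```text
clock: 9.53
eef_pos: [0.556, -0.1125, 0.0686]
tool_rot: [0.713, 0.701, 0.0, 0.001]
ft_force: [-2.1, -2.5, 8.4]
grip_width: 0.0387
grasp_force: 6.4
```

step_arm --targets "-0.13 0 0 0 0 0 0;-0.15 0 0 0 0 0 0;-0.15 0 0 0 0 0 0"

```text
clock: 9.78
eef_pos: [0.556, -0.1126, 0.0687]
tool_rot: [0.713, 0.701, 0.0, 0.002]
ft_force: [-2.4, -1.6, 9.2]
grip_width: 0.0362
grasp_force: 6.5
```

step_arm --targets "0.1 0 0 0 0 0 0;0.42 0 0 0 0 0 0;0.42 0 0 0 0 0 0;0.42 0 0 0 0 0 0;0.42 0 0 0 0 0 0"

```text
clock: 10.2
eef_pos: [0.5549, -0.1115, 0.0664]
tool_rot: [0.713, 0.702, -0.0, -0.0]
ft_force: [1.0, 0.5, -0.5]
grip_width: 0.0606
grasp_force: 0.0
```

```bash
python3 jaw.py
```

```text
start ('scene', 42, np.float64(26.5), np.float64(0.3))
now ('scene', 43, np.float64(47.0), np.float64(0.1))
start ('side', 66, np.float64(15.5), np.float64(1.0))
now ('side', 21, np.float64(31.5), np.float64(1.9))
```

step_arm --targets "0.25 0 0 0 0 0 0;0.18 0 0 0 0 0 0;0.14 0 0 0 0 0 0;0.14 0 0 0 0 0 0"

```text
clock: 10.63
eef_pos: [0.556, -0.1121, 0.0677]
tool_rot: [0.713, 0.701, 0.0, 0.001]
ft_force: [0.8, -0.7, 5.9]
grip_width: 0.0488
grasp_force: 6.0
```

step_arm --targets "0.11 0 0 0 0 0 0;0.09 0 0 0 0 0 0;0.09 0 0 0 0 0 0"

```text
clock: 10.88
eef_pos: [0.556, -0.1122, 0.068]
tool_rot: [0.713, 0.701, 0.0, 0.001]
ft_force: [-0.9, -2.5, 6.5]
grip_width: 0.0466
grasp_force: 6.5
```

step_arm --targets "0.07 0 0 0 0 0 0;0.05 0 0 0 0 0 0;0.05 0 0 0 0 0 0"

```text
clock: 11.13
eef_pos: [0.556, -0.1123, 0.0682]
tool_rot: [0.713, 0.701, 0.0, 0.001]
ft_force: [-0.2, -1.7, 7.9]
grip_width: 0.0451
grasp_force: 6.9
```

step_arm --targets "0.03 0 0 0 0 0 0;0.02 0 0 0 0 0 0;0.02 0 0 0 0 0 0"

```text
clock: 11.38
eef_pos: [0.5559, -0.1124, 0.0684]
tool_rot: [0.713, 0.701, 0.0, 0.001]
ft_force: [-2.3, -2.1, 8.9]
grip_width: 0.0438
grasp_force: 8.4
```

step_arm --targets "0.01 0 0 0 0 0 0;-0.01 0 0 0 0 0 0;-0.01 0 0 0 0 0 0"

```text
clock: 11.63
eef_pos: [0.5559, -0.1125, 0.0686]
tool_rot: [0.713, 0.701, 0.0, 0.001]
ft_force: [-1.9, -1.1, 9.2]
grip_width: 0.0423
grasp_force: 9.9
```

step_arm --targets "-0.02 0 0 0 0 0 0;-0.03 0 0 0 0 0 0;-0.03 0 0 0 0 0 0"

```text
clock: 11.88
eef_pos: [0.556, -0.1125, 0.0687]
tool_rot: [0.713, 0.701, 0.0, 0.001]
ft_force: [-2.1, -1.1, 10.1]
grip_width: 0.0418
grasp_force: 11.1
```

step_arm --targets "-0.04 0 0 0 0 0 0;-0.045 0 0 0 0 0 0;-0.045 0 0 0 0 0 0"

```text
clock: 12.13
eef_pos: [0.556, -0.1125, 0.0688]
tool_rot: [0.713, 0.701, 0.0, 0.002]
ft_force: [-3.0, -2.0, 10.2]
grip_width: 0.0412
grasp_force: 11.9
```

step_arm --targets "-0.055 0 0 0 0 0 0;-0.055 0 0 0 0 0 0;-0.055 0 0 0 0 0 0;-0.055 0 0 0 0 0 0;-0.055 0 0 0 0 0 0;-0.055 0 0 0 0 0 0"

```text
clock: 12.63
eef_pos: [0.556, -0.1125, 0.0688]
tool_rot: [0.713, 0.701, 0.0, 0.002]
ft_force: [-2.6, -2.1, 11.9]
grip_width: 0.0409
grasp_force: 12.5
```

Run:
```python
from workcell import bot
import cv2
a=bot.camera("side")[:,:,::-1][200:330,265:395]; b=bot.camera("scene")[:,:,::-1][165:285,270:390]
cv2.imwrite('pics/s3.png',cv2.hconcat([cv2.resize(a,(400,400),interpolation=2),cv2.resize(b,(400,400),interpolation=2)]))
o=bot.get_obs();print(o['grasp_force'],o['grip_width'],o['ft_force'])
```

```text
12.478679716587067 0.040585865785040656 [-2.30718466 -2.28305815 10.38626299]
```

View pics/s3.png

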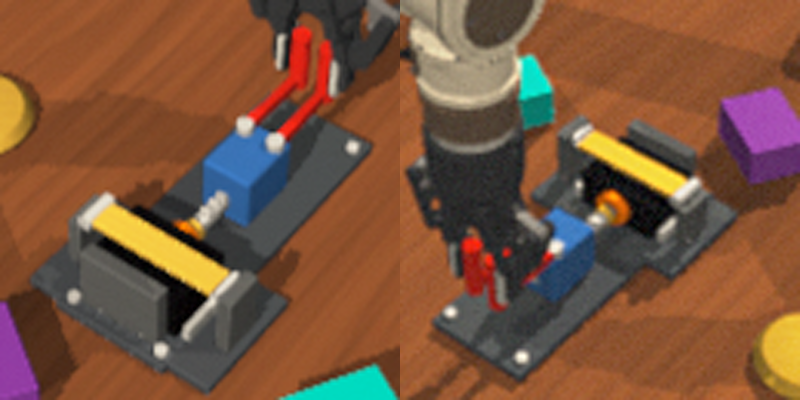

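The strap is shut, the orange pad is against the block at the end stop, and the grips are held at 12.5 N each, which corresponds to about 10 N at the jaw. Handing in.

```bash
python3 -c "
from workcell import bot
print(bot.job_done())"
```

```text
the job is handed in; nothing more can be done
None
```

I handed the job in at about 12.7 s with the strap latched shut, the block pressed against the end stop, and the grips still held squeezed at 12.5 N each, about 10 N at the jaw going by the grip figures given; the hand-in returned no verdict.

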